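# Clear the charging row on the treatment trolley

## Robot

A 7-joint arm with a two-finger parallel gripper is mounted at the origin on the work surface. World frame = base frame: x ahead of the robot, y to its left, z up, the work surface at z = 0. Lengths are in m, angles in rad, forces in N, time in s.
With the tool pointing down it reaches from about 0.425 to 0.95 m from the base axis. Payload 4.7 kg.
Tool frame: the origin (TCP) lies on the centre line of the jaws, within the pads' length; the fingertips stand 8 mm ahead of it and the grasp point (between the pads) lies 11 mm behind it; z points along the fingers, x is the direction in which the jaws open and shut, and the axes are right-handed (so a half turn about z gives the same grasp; the last joint's range is limited). The gripper opens to 87 mm and grips with 3 to 60 N. Pads are 19 mm wide; open, the fingers measure 117 mm over their backs; the gripper's body (75 mm by 190 mm) begins 51 mm behind the grasp point.
Start: joints at [-1.264, 0.469, -0.049, 1.532, 0.024, 1.141, -0.082], TCP at [0.222, 0.637, 0.231] pointing down, gripper open.
Joint ranges: [-2.59, 2.59], [-0.33, 1.99], [-1.39, 1.29], [0.1, 2.45], [-1.04, 4.18], [0.21, 1.99], [-2.66, 2.66]. Speed limits (rad/s): [2.57, 2.57, 3.14, 3.14, 3.14, 3.14, 3.14].

## Interface

Orientations are given as a unit quaternion [x, y, z, w].
In Python, from plant import sensors, optics, workorder, silhouettes, mark_of gives the robot as it stands.
- The arm moves only by the tool move_arm, never from a script. Its argument "deltas" is a list of rows, each a list of 2 entries, a list of its own where there are three numbers: the shift along the tool's x, y, z in units of 30 mm (1.0 is 30 mm), then the turn about the tool's z in units of 6 degrees (1.0 is 6 degrees). A call has 1 to 20 rows; each row shifts and turns the commanded pose from where the row before left it, along the tool's axes as they then stand; what a row does not reach is not made up. A row lasts 1/10 s, in which the tool goes at most 50 mm and 8.59 degrees, less where a joint would pass 70% of its speed; a pose out of reach is approached as far as the arm can. A call is refused whole if a number of a shift passes 1 or a number of a turn 1, either way. A call with a gripper value outside its range is refused whole. "jaw" is the finger opening in mm, from 0 to 87, set as the call begins (left out, the last holds). The fingers move at their own pace and stop on an object; "grip_force" is the grip in N (left out, the last holds). Time passes only in rows, so rows that do not move let the fingers close. It gives the time, the measured TCP pose, the force and the opening at its end, in the units of the state.
- sensors.sense(): the state, without advancing time (a new reading comes with each control period).
- optics.snapshot(name): name is "scene" or "top" or "wrist"; returns (picture, depth): 400x640x3 uint8, red, green, blue; 400x640 float32, m along the optical axis (not along the pixel's ray), 0 where there is no reading.
- optics.camera_info(name): a dict with "fx", "fy", "cx", "cy" (pixels), "D" ([k1, k2, p1, p2, k3] as OpenCV has them; the pictures are not rectified), "R" (3x3) and "t" (3): a world point X has camera coordinates R X + t; the wrist camera has in their place "tool_from_camera" (4x4, takes a point from camera to tool coordinates, whose origin is the TCP and whose axes are the tool frame's). Camera axes: x right, y down, z forward; pixel columns grow to the right and rows downward; lengths in m; the calibration is good to about 2 mm. A picture is of the moment at which its call begins: read the wrist's pose just before it. camera_info takes no time and is no camera call.
- workorder.job_done(): hands the job in, once; it reports no verdict.
Trained networks look in the newest picture that a camera, given by its name, has taken for a name from the list of things; names that differ only in an ending like _2 or _b are one class to them, and where a whole thing is asked for, a point or a joint stands for the part that bears it (a point fixed in the world has none). Each returns a list of dicts, best first, with "confidence" (0 to 1); they miss things now and then, are a little off and sometimes report something else, mostly with a low value. They report only what shows in the picture. A call takes as long as a camera call. They do not tell look-alikes from the thing itself.
- silhouettes(camera, name): "mask" (400x640 bool, what is visible of it) and "bbox" ([centre column, centre row, width, height] in pixels, round what is visible of it).
- mark_of(camera, name): "pixel" ([column, row] in pixels: a listed point, or the origin of a listed thing).
The state is a dict: "clock": time; "joint_pos": joint angles; "joint_velocities": joint speeds; "tau": joint torques, N m; "position": TCP position; "tool_rot": TCP orientation; "force": force on the tool from outside, world axes, zero at the start; "wrist_torque": the same for the moment, N m; "grip_width": finger opening in m.
Only numpy, scipy, OpenCV 4.12 (cv2) and the standard library are available. Lean on these libraries where they do the work, as an engineer would, in place of code of your own. Each camera call takes 0.05 s, during which the arm holds its last target.

## Task

First drop the two spent needle cartridges (white, with an orange and a black cap) through the neck of the yellow sharps bin, while the three handpieces still stand in their coloured docks. Then stand the three handpieces upright in the aluminium rack, one in each bay, in the reverse of the order in which they stood in the row: the leftmost of the three as seen from the robot goes into the rightmost bay, the middle one into the middle bay, the rightmost into the leftmost bay. Never lay a handpiece down or knock one over.

Things in the scene. Friction and masses are not known exactly. Their poses are not given: they have to be found in the camera images.
- handpiece_red: Loose treatment handpiece with a red top: upright round white barrel 100 mm tall, foot 34 mm in diameter (lowest 12 mm), waist 24 mm, red gripping head 28 mm in diameter from 62 to 98 mm above the underside (white 28 mm collar from 56 to 62 mm). About 0.12 kg. Starts upright in the red dock. Origin: centre of the underside, z up along the barrel.
- handpiece_blue: Loose treatment handpiece with a blue top: upright round white barrel 100 mm tall, foot 34 mm in diameter (lowest 12 mm), waist 24 mm, blue gripping head 28 mm in diameter from 62 to 98 mm above the underside (white 28 mm collar from 56 to 62 mm). About 0.12 kg. Starts upright in the blue dock. Origin: centre of the underside, z up along the barrel.
- handpiece_green: Loose treatment handpiece with a green top: upright round white barrel 100 mm tall, foot 34 mm in diameter (lowest 12 mm), waist 24 mm, green gripping head 28 mm in diameter from 62 to 98 mm above the underside (white 28 mm collar from 56 to 62 mm). About 0.12 kg. Starts upright in the green dock. Origin: centre of the underside, z up along the barrel.
- cartridge_a: Loose spent needle cartridge: plain upright white cylinder 22 mm in diameter, 85 mm tall with a 20 mm orange cap at the top. About 0.03 kg. Starts upright in a grey dock in the same row, its underside 15 mm above the table. Origin: middle of the cylinder (42.5 mm above its underside), z up along it.
- cartridge_b: Loose spent needle cartridge: plain upright white cylinder 22 mm in diameter, 85 mm tall with a 20 mm black cap at the top. About 0.03 kg. Starts upright in a grey dock in the same row, its underside 15 mm above the table. Origin: middle of the cylinder (42.5 mm above its underside), z up along it.
- dock_red: Fixed red dock: open square cup, 50 mm outside, 44 mm inside, 22 mm high; what it holds (red handpiece at the start) stands 15 mm above the table. Red, blue, green and two grey docks form one straight row at 52 mm pitch on a white strip, in any order. Origin: centre of underside, 12 mm above the table; y along the row to the robot's left, x across it, away from the robot.
- dock_blue: Fixed blue dock: open square cup, 50 mm outside, 44 mm inside, 22 mm high; what it holds (blue handpiece at the start) stands 15 mm above the table. Red, blue, green and two grey docks form one straight row at 52 mm pitch on a white strip, in any order. Origin: centre of underside, 12 mm above the table; y along the row to the robot's left, x across it, away from the robot.
- dock_green: Fixed green dock: open square cup, 50 mm outside, 44 mm inside, 22 mm high; what it holds (green handpiece at the start) stands 15 mm above the table. Red, blue, green and two grey docks form one straight row at 52 mm pitch on a white strip, in any order. Origin: centre of underside, 12 mm above the table; y along the row to the robot's left, x across it, away from the robot.
- rack: Fixed aluminium rack: open box 64 (x) by 190 mm (y) outside, 30 mm high, walls and floor 5 mm, split by two 5 mm dividers into three bays in a row along y, each 54 x 57 mm inside. Bay centres at y = +62, 0 and -62 mm from the origin; bay floor 5 mm above the table. Origin: centre of the underside; +y runs along the rack towards the robot's left, z up.
- bin: Fixed yellow round sharps bin, 134 mm in diameter, with a red lid rising to a round upright neck in its centre: neck 50 mm inside and 57 mm outside diameter, its rim 180 mm above the table. Hollow inside, with a steeply sloping inner floor, so that what falls in tips over to the side. Origin: centre of the underside, neck straight above it.
Things that resemble listed ones, but are neither listed nor needed, are in the scene too. Of the things shaped like the rack, the aluminium one is meant. Several things have the shape of the bin; the one meant has the colours described above.

How it is judged:
By the outcome, as a careful person would: the job done as asked, in the order asked, and still so for the second after the job is handed in, with the robot touching nothing.
It also fails if it takes over 122 s, if anything falls off the work surface, if the arm or the gripper's body presses on something with over 40 N, if the wrist force passes 120 N, or if a joint passes its speed limit or range.

## Working session

There is one attempt and no reset: what is moved stays moved. The work goes in short steps, Python scripts to look and compute and a tool call to move; the robot and the scene stay as the last step left them, time stands still between calls to the robot, and variables do not carry over. Pictures are saved under pics/ and viewed, and the job is handed in when it is done.

Besides the shell and the picture viewer there is one more tool, called after "Call:" in YAML: its name, and indented under it one key for each argument. move_arm: Moves the arm, as the interface text tells. Its arguments: {"type":"object","properties":{"deltas":{"type":"array","items":{"type":"array"}},"jaw":{"type":"number"},"grip_force":{"type":"number"}},"required":["deltas"]}

```bash
ls; mkdir -p pics; python3 - <<'E'
from plant import sensors, optics
import cv2,numpy as np
s=sensors.sense();print({k:np.round(v,3).tolist() for k,v in s.items()})
for n in ("scene","top"):
    p,d=optics.snapshot(n);cv2.imwrite(f"pics/{n}0.png",p[:,:,::-1]);np.save(f"pics/{n}0.npy",d)
    i=optics.camera_info(n);print(n,{k:np.round(v,3).tolist() for k,v in i.items()})
print(optics.camera_info("wrist"))
E
```

```text
pics
{'clock': 0.0, 'joint_pos': [-1.264, 0.469, -0.049, 1.534, 0.024, 1.141, -0.082], 'joint_velocities': [-0.0, -0.0, -0.001, -0.0, 0.0, -0.001, 0.002], 'tau': [-0.0, -50.797, -0.081, -23.618, -0.061, 0.038, 0.0], 'position': [0.222, 0.637, 0.23], 'tool_rot': [0.815, 0.579, -0.001, 0.001], 'force': [-0.454, -0.783, -0.826], 'wrist_torque': [-0.007, -0.005, -0.023], 'grip_width': 0.087}
scene {'fx': 381.419, 'fy': 381.419, 'cx': 314.27, 'cy': 199.682, 'D': [-0.018, 0.0, 0.0, 0.0, 0.0], 'R': [[0.497, 0.868, -0.0], [0.684, -0.391, -0.616], [-0.535, 0.306, -0.788]], 't': [-0.238, -0.274, 1.143]}
top {'fx': 395.261, 'fy': 395.261, 'cx': 320.826, 'cy': 199.077, 'D': [-0.044, 0.0, 0.0, 0.0, 0.0], 'R': [[-0.016, -1.0, 0.004], [-0.995, 0.016, -0.102], [0.102, -0.005, -0.995]], 't': [0.002, 0.446, 1.107]}
{'fx': 338.9798731088201, 'fy': 338.9798731088201, 'cx': 320.0438819194207, 'cy': 200.08679981961703, 'D': array([-0.0078643,  0.       ,  0.       ,  0.       ,  0.       ]), 'tool_from_camera': array([[ 9.99999512e-01,  5.52177459e-04,  8.18613746e-04,
        -1.24628194e-03],
       [-7.70273266e-04,  9.54933422e-01,  2.96819081e-01,
        -8.28375078e-02],
       [-6.17824820e-04, -2.96819566e-01,  9.54933382e-01,
        -1.53733043e-01],
       [ 0.00000000e+00,  0.00000000e+00,  0.00000000e+00,
         1.00000000e+00]])}
```

View pics/scene0.png

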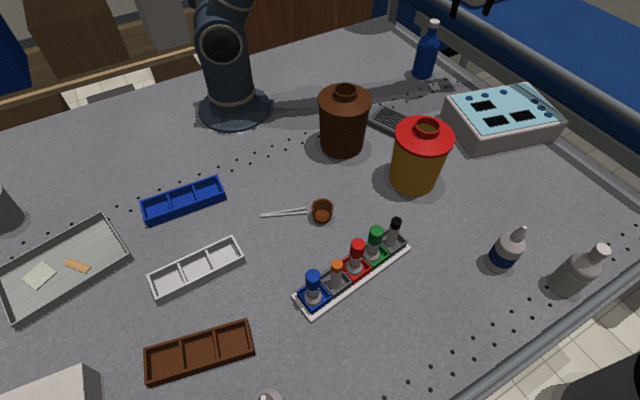

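View pics/top0.png

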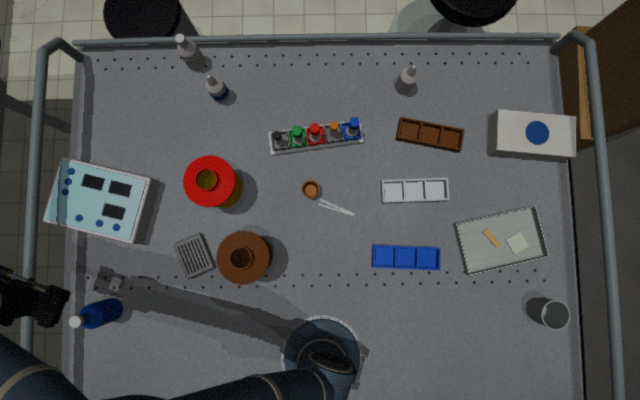

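The top picture shows, from the robot's left: black cartridge (279,139), green (297,135), red (315,132), orange cartridge (334,130), blue (353,127).
- **Rack look-alikes:** blue (406,257), brown (430,134) and bare metal (415,190). I choose the metal one.
- **Bin look-alikes:** brown (243,257) and red lid on a yellow body (211,181). I choose the yellow one.
- **Other:** the small brown cup (311,189) isn't needed.

Next I'll measure and check the crop.

```bash
cat > h.py <<'E'
import numpy as np,cv2
from plant import sensors, optics, silhouettes, mark_of
from scipy.spatial.transform import Rotation as Ro
def ray(n,px,s=None):
    i=optics.camera_info(n);K=np.array([[i['fx'],0,i['cx']],[0,i['fy'],i['cy']],[0,0,1]])
    u=cv2.undistortPoints(np.array(px,float).reshape(-1,1,2),K,np.array(i['D'])).reshape(-1,2)
    d=np.c_[u,np.ones(len(u))]
    if n=='wrist':
        T=np.eye(4);T[:3,:3]=Ro.from_quat(s['tool_rot']).as_matrix();T[:3,3]=s['position']
        T=T@np.array(i['tool_from_camera']);return T[:3,3],d@T[:3,:3].T
    R=np.array(i['R']);t=np.array(i['t']);return -R.T@t,d@R
def onz(n,px,z,s=None):
    o,d=ray(n,px,s);return o+d*((z-o[2])/d[:,2])[:,None]
def pts(n,D,mask,s=None):
    v,u=np.nonzero(mask&(D>0));o,d=ray(n,np.c_[u,v],s);return o+d*D[v,u][:,None]
E
python3 - <<'E'
from h import *
for cam in ("top","scene"):
  p,D=optics.snapshot(cam)
  Z=dict(handpiece_red=.015,handpiece_blue=.015,handpiece_green=.015,cartridge_a=.0575,dock_red=.012,dock_blue=.012,dock_green=.012,rack=0,bin=0)
  for n,z in Z.items():
    for r in mark_of(cam,n):
        if r['confidence']>.3: print(cam,n,round(r['confidence'],2),np.round(r['pixel'],1),np.round(onz(cam,r['pixel'],z)[0],4))
  if cam=="top":
   a=cv2.resize(p[100:290,170:470],None,fx=2.6,fy=2.6,interpolation=cv2.INTER_CUBIC);cv2.imwrite("pics/crop1.png",a[:,:,::-1])
print(sensors.sense()['clock'])
E
```

```text
top handpiece_red 0.61 [315.6 139.2] [0.6235 0.0076 0.015 ]
top handpiece_blue 0.5 [351.2 128.8] [ 0.6532 -0.0974  0.015 ]
top handpiece_green 0.67 [296.7 136.4] [0.6327 0.0628 0.015 ]
top handpiece_green 0.49 [332.8 129.1] [ 0.6531 -0.0433  0.015 ]
top cartridge_a 0.56 [279.3 138.3] [0.6168 0.1096 0.0575]
top cartridge_a 0.5 [329.5 129.1] [ 0.6411 -0.0323  0.0575]
top dock_red 0.42 [315.5 137. ] [0.6309 0.0078 0.012 ]
top dock_red 0.33 [277.4 138.7] [0.6276 0.1197 0.012 ]
top dock_blue 0.44 [349.7 132.8] [ 0.642 -0.093  0.012]
top dock_green 0.72 [298.5 139.7] [0.6235 0.0578 0.012 ]
top rack 0.98 [428.1 139.9] [ 0.6207 -0.3272  0.    ]
top rack 0.87 [412.  191.8] [ 0.4659 -0.2725  0.    ]
top rack 0.83 [403.1 256.5] [ 0.2784 -0.2394  0.    ]
top bin 0.92 [222.8 188.7] [0.4838 0.2817 0.    ]
top bin 0.71 [251.7 256.9] [0.2846 0.1967 0.    ]
top bin 0.36 [277.1 138.9] [0.6301 0.1218 0.    ]
scene handpiece_red 0.7 [392.7 233.4] [0.6001 0.1323 0.015 ]
scene handpiece_red 0.65 [352.4 268.3] [0.628  0.0066 0.015 ]
scene handpiece_blue 0.79 [311.  293.9] [ 0.6346 -0.0966  0.015 ]
scene handpiece_green 0.89 [374.4 258.1] [0.6311 0.0606 0.015 ]
scene cartridge_a 0.6 [336.1 277.1] [ 0.6453 -0.0464  0.0575]
scene cartridge_a 0.57 [393.  233.5] [0.6194 0.11   0.0575]
scene dock_red 0.69 [356.1 271.2] [0.6363 0.0107 0.012 ]
scene dock_blue 0.7 [312.2 298.6] [ 0.6433 -0.0988  0.012 ]
scene dock_green 0.71 [375.1 253.2] [0.6208 0.0702 0.012 ]
scene dock_green 0.65 [350.4 269.2] [0.6265 0.0029 0.012 ]
scene rack 0.94 [182.3 204.9] [ 0.2757 -0.2507  0.    ]
scene rack 0.88 [199.7 353.2] [ 0.6286 -0.3308  0.    ]
scene rack 0.58 [197.5 273.5] [ 0.4695 -0.2796  0.    ]
scene bin 0.95 [409.9 179.4] [0.484  0.2772 0.    ]
scene bin 0.75 [337.4 143.1] [ 0.28    0.1873 -0.    ]
1.1
```

View pics/crop1.png

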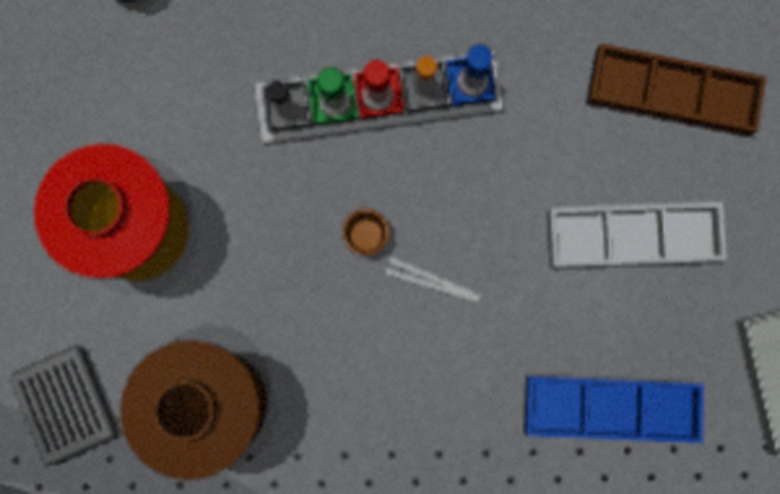

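The crop confirms the bin (red lid, yellow body), the metal rack and the row order: black, green, red, orange, blue. Next, precise positions from depth and colour.

```bash
cat > m.py <<'E'
from h import *
import sys
def run(cam):
  s=sensors.sense();p,D=optics.snapshot(cam)
  hsv=cv2.cvtColor(p,cv2.COLOR_RGB2HSV);h,S,V=[hsv[...,k].astype(int) for k in range(3)]
  M=dict(red=((h<6)|(h>174))&(S>150),green=(h>50)&(h<85)&(S>120),blue=(h>100)&(h<130)&(S>150),orange=(h>8)&(h<22)&(S>150)&(V>120),black=(V<60))
  al=np.ones(D.shape,bool);v,u=np.nonzero(al);o,d=ray(cam,np.c_[u,v],s);W=(o+d*D.reshape(-1,1)).reshape(400,640,3)
  ok=D>0
  reg=ok&(W[...,0]>.55)&(W[...,0]<.72)&(W[...,1]>-.17)&(W[...,1]<.17)
  for k,m in M.items():
    q=W[reg&m&(W[...,2]>.08)]
    if len(q)<4: print(k,len(q));continue
    zt=np.percentile(q[:,2],90);t=q[q[:,2]>zt-.006]
    print(cam,k,len(q),len(t),'ztop',zt.round(4),'med',np.median(t,0).round(4),'mid',((t.min(0)+t.max(0))/2).round(4))
  for a,b,c,dd,zlo,zhi,n in [(.42,.53,-.40,-.15,.022,.04,'rack'),(.38,.56,.18,.36,.17,.19,'neck')]:
    m=ok&(W[...,0]>a)&(W[...,0]<b)&(W[...,1]>c)&(W[...,1]<dd)&(W[...,2]>zlo)&(W[...,2]<zhi)
    q=W[m]
    if len(q)<5: continue
    r=cv2.minAreaRect(q[:,:2].astype(np.float32)); print(cam,n,len(q),np.round(r[0],4),np.round(r[1],4),round(r[2],1),'z',q[:,2].mean().round(4))
    if n=='neck': print(' circ',cv2.minEnclosingCircle(q[:,:2].astype(np.float32)))
  return p,D,W,s
E
python3 - <<'E'
from m import *
run("top");run("scene")
E
```

```text
top red 104 75 ztop 0.1176 med [0.6282 0.0107 0.1154] mid [0.6287 0.0096 0.1166]
top green 100 79 ztop 0.1172 med [0.6213 0.059  0.1149] mid [0.6224 0.0578 0.1155]
top blue 94 71 ztop 0.1174 med [ 0.6434 -0.0965  0.1155] mid [ 0.644  -0.0954  0.1163]
top orange 42 41 ztop 0.103 med [ 0.6401 -0.0433  0.1005] mid [ 0.6404 -0.0422  0.1015]
top black 144 45 ztop 0.1066 med [0.6147 0.0596 0.1032] mid [0.6231 0.0099 0.1074]
top rack 444 [ 0.4675 -0.2751] [0.0646 0.1944] 1.2 z 0.0292
top neck 132 [0.4843 0.281 ] [0.0571 0.0553] 62.7 z 0.1787
 circ ((0.4844573736190796, 0.2810201644897461), 0.02905537374317646)
scene red 243 140 ztop 0.1164 med [0.631  0.0075 0.1153] mid [0.6303 0.0081 0.1141]
scene green 229 129 ztop 0.1159 med [0.6244 0.0548 0.1151] mid [0.6236 0.0549 0.1148]
scene blue 264 161 ztop 0.1164 med [ 0.6464 -0.0989  0.115 ] mid [ 0.6452 -0.0988  0.1145]
scene orange 89 89 ztop 0.1014 med [ 0.64   -0.0438  0.1004] mid [ 0.6401 -0.0437  0.1004]
scene black 338 103 ztop 0.107 med [0.6317 0.0449 0.1048] mid [0.6328 0.0042 0.1068]
scene rack 1047 [ 0.4673 -0.2759] [0.067  0.1916] 1.2 z 0.0284
scene neck 254 [0.4843 0.2799] [0.0544 0.0566] 44.5 z 0.1767
 circ ((0.4849088788032532, 0.2807915508747101), 0.029533877968788147)
```

Call:
move_arm:
  deltas:
    - [[0,0,-0.8],0]
    - [[0,0,-0.8],0]
  jaw: 60

```text
clock: 1.4
position: [0.2223, 0.6368, 0.2783]
tool_rot: [0.815, 0.579, -0.001, 0.001]
force: [0.6, 0.1, 0.1]
grip_width: 0.0776
```

Call:
move_arm:
  deltas:
    - [[-0.76,0.985,0],0]
    - [[-0.76,0.985,0],0]
    - [[-0.76,0.985,0],0]
    - [[-0.76,0.985,0],0]
    - [[-0.76,0.985,0],0]
    - [[-0.76,0.985,0],0]
    - [[-0.76,0.985,0],0]
    - [[-0.76,0.985,0],0]
    - [[-0.76,0.985,0],0]
    - [[-0.76,0.985,0],0]
    - [[-0.76,0.985,0],0]
    - [[-0.76,0.985,0],0]
    - [[-0.76,0.985,0],0]
    - [[-0.76,0.985,0],0]
    - [[-0.76,0.985,0],0]
    - [[-0.76,0.985,0],0]
    - [[-0.76,0.985,0],0]
    - [[-0.76,0.985,0],0]
    - [[-0.76,0.985,0],0]
    - [[-0.76,0.985,0],0]

```text
clock: 3.4
position: [0.6308, 0.0108, 0.2787]
tool_rot: [0.815, 0.579, 0.0, -0.0]
force: [0.4, 1.2, -0.1]
grip_width: 0.06
```

Call:
move_arm:
  deltas:
    - [[0,0,0],0.95]
    - [[0,0,0],0.95]
    - [[0,0,0],0.95]
    - [[0,0,0],0.95]
    - [[0,0,0],0.95]
    - [[0,0,0],0.95]
    - [[0,0,0],0.95]
    - [[0,0,0],0.95]
    - [[0,0,0],0.95]
    - [[0,0,0],0.95]
    - [[0,0,0],0.95]
    - [[0,0,0],0]
    - [[0,0,0],0]

```text
clock: 4.7
position: [0.6301, 0.0122, 0.2785]
tool_rot: [0.997, 0.071, 0.0, -0.0]
force: [0.6, -0.2, 0.1]
grip_width: 0.0598
```

```bash
python3 - <<'E'
from m import *
s=sensors.sense();print(s['clock'],np.round(s['position'],4),np.round(s['joint_pos'],2),Ro.from_quat(s['tool_rot']).as_matrix().round(3).tolist())
p,D,W,s=run("wrist")
cv2.imwrite("pics/w1.png",p[:,:,::-1]);np.save("pics/w1W.npy",W)
E
```

```text
4.7 [0.6301 0.0122 0.2785] [-0.47  0.38  0.52  1.61 -0.2   1.2   0.24] [[0.99, 0.143, -0.0], [0.143, -0.99, 0.0], [0.0, -0.0, -1.0]]
wrist red 730 596 ztop 0.1153 med [0.6285 0.0096 0.1144] mid [0.6288 0.02   0.113 ]
wrist green 655 637 ztop 0.1154 med [0.6212 0.0571 0.1145] mid [0.6548 0.0573 0.2344]
wrist blue 168 168 ztop 0.1157 med [ 0.6432 -0.0934  0.1146] mid [ 0.6071 -0.0297  0.2363]
wrist orange 246 246 ztop 0.1006 med [ 0.6379 -0.0427  0.0998] mid [ 0.6378 -0.0429  0.0989]
wrist black 67546 21529 ztop 0.3788 med [0.6251 0.0367 0.3773] mid [0.6245 0.0405 0.3777]
```

View pics/w1.png

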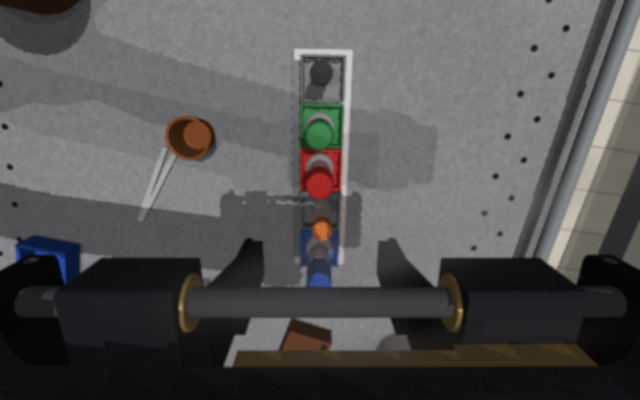

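```bash
python3 - <<'E'
from h import *
s=sensors.sense()
W=np.load("pics/w1W.npy");p=cv2.imread("pics/w1.png")
q=W[40:110,295:350].reshape(-1,3);c=p[40:110,295:350].reshape(-1,3).max(1)
m=(q[:,2]>.092)&(q[:,2]<.115)&(c<90);t=q[m];print(len(t),np.median(t,0),(t.min(0)+t.max(0))/2)
print(onz('wrist',[[321,72]],.1,s))
E
```

```text
448 [0.61561017 0.11200648 0.09951319] [0.61538429 0.11197862 0.09774318]
[[0.61523025 0.11254893 0.1       ]]
```

Call:
move_arm:
  deltas:
    - [[0,-0.825,0],0]
    - [[0,-0.825,0],0]
    - [[0,-0.825,0],0]
    - [[0,-0.825,0],0]
    - [[0,0,0.8],0]
    - [[0,0,0.8],0]
    - [[0,0,0.8],0]
    - [[0,0,0.8],0]
    - [[0,0,0],0]
    - [[0,0,0],0]

```text
clock: 5.75
position: [0.6165, 0.1101, 0.1829]
tool_rot: [0.998, 0.071, 0.0, -0.0]
force: [1.3, 0.4, -0.5]
grip_width: 0.0602
```

```bash
python3 - <<'E'
from h import *
s=sensors.sense();print(s['clock'],np.round(s['position'],4))
p,D=optics.snapshot("wrist");cv2.imwrite("pics/w2.png",p[:,:,::-1])
E
```

```text
5.75 [0.6165 0.1101 0.1829]
```

View pics/w2.png

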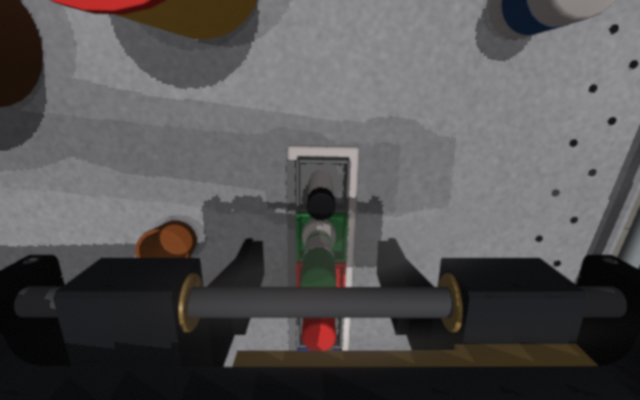

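The black cap (320,203) is centred between the fingers (263 to 378). I'll descend and grip.

Call:
move_arm:
  deltas:
    - [[0,0,0.7],0]
    - [[0,0,0.7],0]
    - [[0,0,0.7],0]
    - [[0,0,0.7],0]
    - [[0,0,0.5],0]
    - [[0,0,0.2],0]
    - [[0,0,0],0]
    - [[0,0,0],0]

```text
clock: 6.6
position: [0.6171, 0.1101, 0.0786]
tool_rot: [0.998, 0.07, 0.001, -0.0]
force: [0.2, 1.3, 0.5]
grip_width: 0.0596
```

Call:
move_arm:
  deltas:
    - [[0,0,0],0]
    - [[0,0,0],0]
    - [[0,0,0],0]
    - [[0,0,0],0]
    - [[0,0,0],0]
    - [[0,0,0],0]
    - [[0,0,0],0]
    - [[0,0,0],0]
  jaw: 0
  grip_force: 12

```text
clock: 7.4
position: [0.6162, 0.1101, 0.0775]
tool_rot: [0.998, 0.07, -0.0, -0.0]
force: [0.0, 0.8, 0.0]
grip_width: 0.0217
```

Call:
move_arm:
  deltas:
    - [[0,0,-0.4],0]
    - [[0,0,-0.8],0]
    - [[0,0,-0.8],0]
    - [[0,0,-0.8],0]
    - [[0,0,-0.8],0]
    - [[0,0,-0.8],0]
    - [[0,0,-0.8],0]
    - [[0,0,-0.8],0]
    - [[0,0,-0.4],0]
    - [[0,0,0],0]

```text
clock: 8.4
position: [0.6172, 0.11, 0.2718]
tool_rot: [0.998, 0.07, 0.002, -0.001]
force: [-0.0, 0.6, -0.7]
grip_width: 0.0215
```

Call:
move_arm:
  deltas:
    - [[-0.27,-0.48,0],0]
    - [[-0.41,-0.72,0],0]
    - [[-0.41,-0.72,0],0]
    - [[-0.41,-0.72,0],0]
    - [[-0.41,-0.72,0],0]
    - [[-0.41,-0.72,0],0]
    - [[-0.41,-0.72,0],0]
    - [[-0.41,-0.72,0],0]
    - [[-0.41,-0.72,0],0]
    - [[0,0,0],0]
    - [[0,0,0],0]
    - [[0,0,0],0]

```text
clock: 9.6
position: [0.4845, 0.2795, 0.2689]
tool_rot: [0.998, 0.07, -0.0, 0.001]
force: [0.8, -0.4, -0.0]
grip_width: 0.0215
```

```bash
python3 - <<'E'
from h import *
s=sensors.sense();print(s['clock'],np.round(s['position'],4),s['grip_width'])
a=[optics.snapshot(c)[0] for c in("wrist","top")]
b=cv2.resize(a[1][110:270,160:320],(640,640),interpolation=cv2.INTER_CUBIC)[:400]
cv2.imwrite("pics/w3.png",cv2.resize(np.hstack([a[0],b]),None,fx=.62,fy=.62)[:,:,::-1])
E
```

```text
9.6 [0.4845 0.2795 0.2689] 0.021451696107028198
```

View pics/w3.png

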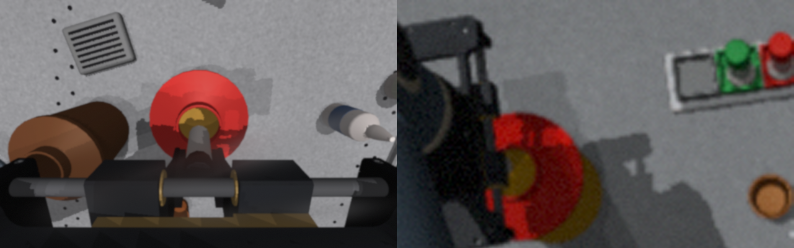

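The cartridge hangs over the neck (198,122 in the wrist view). I'll lower it into the neck and release.

Call:
move_arm:
  deltas:
    - [[0,0,0.4],0]
    - [[0,0,0.5],0]
    - [[0,0,0.5],0]
    - [[0,0,0.5],0]
    - [[0,0,0.4],0]
    - [[0,0,0],0]
    - [[0,0,0],0]

```text
clock: 10.4
position: [0.4847, 0.2803, 0.2004]
tool_rot: [0.998, 0.07, -0.0, 0.0]
force: [0.1, -0.1, 0.1]
grip_width: 0.0217
```

Call:
move_arm:
  deltas:
    - [[0,0,0],0]
    - [[0,0,0],0]
    - [[0,0,0],0]
    - [[0,0,0],0]
    - [[0,0,0],0]
    - [[0,0,0],0]
  jaw: 60

```text
clock: 11.0
position: [0.4846, 0.2806, 0.2006]
tool_rot: [0.998, 0.07, 0.0, -0.0]
force: [0.1, 0.5, -0.5]
grip_width: 0.0575
```

Call:
move_arm:
  deltas:
    - [[0,0,-0.6],0]
    - [[0,0,-0.8],0]
    - [[0,0,-0.8],0]
    - [[0,0,-0.4],0]
    - [[0,0,0],0]

```text
clock: 11.5
position: [0.4854, 0.2809, 0.2801]
tool_rot: [0.998, 0.07, 0.001, -0.001]
force: [-0.2, 0.4, 0.1]
grip_width: 0.0599
```

```bash
python3 - <<'E'
from h import *
s=sensors.sense();print(s['clock'],np.round(s['position'],4),s['grip_width'])
a=[optics.snapshot(c)[0] for c in("wrist","scene")]
b=cv2.resize(a[1][80:230,280:520],(640,400),interpolation=cv2.INTER_CUBIC)
cv2.imwrite("pics/w4.png",cv2.resize(np.hstack([a[0],b]),None,fx=.62,fy=.62)[:,:,::-1])
E
```

```text
11.5 [0.4854 0.2809 0.2801] 0.059865078381871585
```

View pics/w4.png

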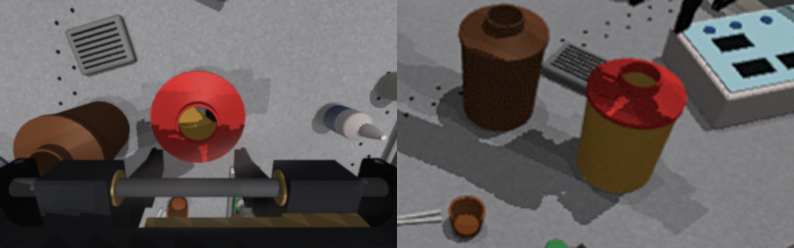

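Cartridge b is inside: its dark cap shows in the neck at (208,114). Now the orange one.

Call:
move_arm:
  deltas:
    - [[0.26,0.814,0],0]
    - [[0.26,0.814,0],0]
    - [[0.26,0.814,0],0]
    - [[0.26,0.814,0],0]
    - [[0.26,0.814,0],0]
    - [[0.26,0.814,0],0]
    - [[0.26,0.814,0],0]
    - [[0.26,0.814,0],0]
    - [[0.26,0.814,0],0]
    - [[0.26,0.814,0],0]
    - [[0.26,0.814,0],0]
    - [[0.26,0.814,0],0]
    - [[0.26,0.814,0],0]
    - [[0.26,0.814,0],0]
    - [[0,0,0.8],0]
    - [[0,0,0.8],0]
    - [[0,0,0.8],0]
    - [[0,0,0.8],0]
    - [[0,0,0],0]
    - [[0,0,0],0]

```text
clock: 13.6
position: [0.6401, -0.0427, 0.1816]
tool_rot: [0.998, 0.07, -0.001, 0.0]
force: [1.1, 0.3, 0.8]
grip_width: 0.0599
```

```bash
python3 - <<'E'
from m import *
p,D,W,s=run("wrist");print(s['clock'],np.round(s['position'],4),np.round(s['joint_pos'],2))
cv2.imwrite("pics/w5.png",p[:,:,::-1])
E
```

```text
wrist red 1419 1369 ztop 0.1154 med [0.6283 0.0089 0.1145] mid [0.6286 0.0086 0.1131]
wrist green 1227 1227 ztop 0.1155 med [0.62   0.054  0.1144] mid [0.6599 0.0356 0.1822]
blue 0
wrist orange 394 393 ztop 0.1004 med [ 0.6379 -0.04    0.0997] mid [ 0.6386 -0.0399  0.0991]
wrist black 70241 21665 ztop 0.2818 med [ 0.6352 -0.0182  0.2803] mid [ 0.6346 -0.0146  0.2808]
13.6 [ 0.6401 -0.0427  0.1816] [-0.37  0.5   0.53  1.69 -0.28  1.03  0.39]
```

View pics/w5.png

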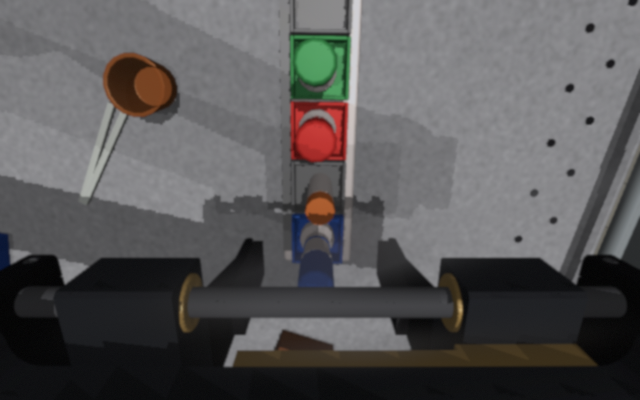

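Call:
move_arm:
  deltas:
    - [[-0.03,-0.04,0.7],0]
    - [[0,0,0.7],0]
    - [[0,0,0.7],0]
    - [[0,0,0.7],0]
    - [[0,0,0.5],0]
    - [[0,0,0.17],0]
    - [[0,0,0],0]
    - [[0,0,0],0]

```text
clock: 14.45
position: [0.6404, -0.0418, 0.0795]
tool_rot: [0.998, 0.07, 0.001, 0.0]
force: [0.8, -0.5, 0.7]
grip_width: 0.0598
```

Call:
move_arm:
  deltas:
    - [[0,0,0],0]
    - [[0,0,0],0]
    - [[0,0,0],0]
    - [[0,0,0],0]
    - [[0,0,0],0]
    - [[0,0,0],0]
    - [[0,0,0],0]
    - [[0,0,0],0]
  jaw: 0

```text
clock: 15.25
position: [0.6396, -0.0416, 0.0785]
tool_rot: [0.998, 0.07, 0.0, -0.0]
force: [-0.2, -0.3, 1.0]
grip_width: 0.0214
```

Call:
move_arm:
  deltas:
    - [[0,0,-0.4],0]
    - [[0,0,-0.8],0]
    - [[0,0,-0.8],0]
    - [[0,0,-0.8],0]
    - [[0,0,-0.8],0]
    - [[0,0,-0.8],0]
    - [[0,0,-0.8],0]
    - [[0,0,-0.8],0]
    - [[0,0,-0.4],0]
    - [[0,0,0],0]
    - [[0,0,0],0]

```text
clock: 16.35
position: [0.639, -0.0415, 0.2698]
tool_rot: [0.998, 0.07, -0.001, -0.0]
force: [-0.2, 0.9, -1.2]
grip_width: 0.0217
```

Call:
move_arm:
  deltas:
    - [[-0.12,-0.39,0],0]
    - [[-0.24,-0.76,0],0]
    - [[-0.24,-0.76,0],0]
    - [[-0.24,-0.76,0],0]
    - [[-0.24,-0.76,0],0]
    - [[-0.24,-0.76,0],0]
    - [[-0.24,-0.76,0],0]
    - [[-0.24,-0.76,0],0]
    - [[-0.24,-0.76,0],0]
    - [[-0.24,-0.76,0],0]
    - [[-0.24,-0.76,0],0]
    - [[-0.24,-0.76,0],0]
    - [[-0.24,-0.76,0],0]
    - [[-0.24,-0.76,0],0]
    - [[-0.24,-0.76,0],0]
    - [[-0.12,-0.32,0],0]
    - [[0,0,0],0]
    - [[0,0,0],0]
    - [[0,0,0],0]

```text
clock: 18.25
position: [0.4855, 0.2788, 0.2703]
tool_rot: [0.998, 0.069, 0.0, 0.0]
force: [-0.1, -0.4, 0.4]
grip_width: 0.0213
```

```bash
python3 - <<'E'
from h import *
s=sensors.sense();print(s['clock'],np.round(s['position'],4),s['grip_width'])
a=optics.snapshot("wrist")[0]
cv2.imwrite("pics/w6.png",a[:,:,::-1])
E
```

```text
18.25 [0.4855 0.2788 0.2703] 0.021306404002025287
```

View pics/w6.png

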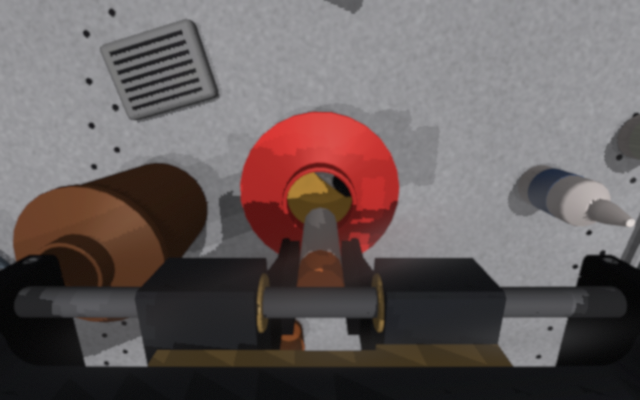

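The orange cartridge (320,230) lines up with the neck (320,195). Lower and release.

Call:
move_arm:
  deltas:
    - [[-0.02,-0.05,0.4],0]
    - [[0,0,0.5],0]
    - [[0,0,0.5],0]
    - [[0,0,0.5],0]
    - [[0,0,0.42],0]
    - [[0,0,0],0]
    - [[0,0,0],0]

```text
clock: 19.0
position: [0.4842, 0.2816, 0.2007]
tool_rot: [0.998, 0.07, -0.0, 0.0]
force: [0.5, -0.5, 0.6]
grip_width: 0.0218
```

Call:
move_arm:
  deltas:
    - [[0,0,0],0]
    - [[0,0,0],0]
    - [[0,0,0],0]
    - [[0,0,0],0]
    - [[0,0,0],0]
    - [[0,0,0],0]
  jaw: 60

```text
clock: 19.6
position: [0.4841, 0.2818, 0.2009]
tool_rot: [0.998, 0.07, 0.0, -0.0]
force: [0.9, -0.3, -0.2]
grip_width: 0.0575
```

Call:
move_arm:
  deltas:
    - [[0,0,-0.6],0]
    - [[0,0,-0.8],0]
    - [[0,0,-0.8],0]
    - [[0,0,-0.4],0]
    - [[0,0,0],0]

```text
clock: 20.1
position: [0.4849, 0.2822, 0.2804]
tool_rot: [0.998, 0.07, 0.001, -0.001]
force: [-0.7, -0.1, 0.2]
grip_width: 0.0598
```

```bash
python3 - <<'E'
from h import *
s=sensors.sense();print(s['clock'],np.round(s['position'],4),s['grip_width'])
a=optics.snapshot("wrist")[0]
cv2.imwrite("pics/w7.png",a[:,:,::-1])
E
```

```text
20.1 [0.4849 0.2822 0.2804] 0.05983750340096856
```

View pics/w7.png

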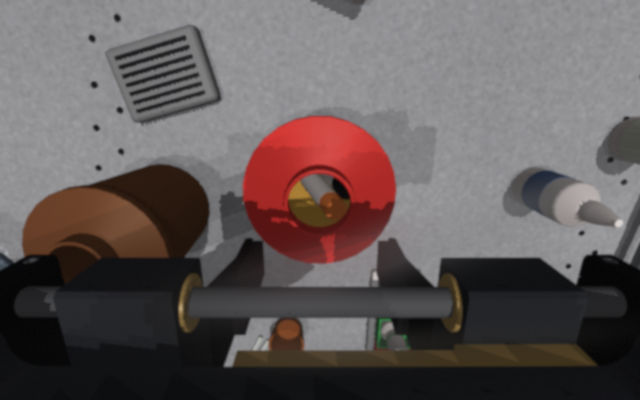

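Both cartridges are in the bin; the black and orange caps show inside the neck at (338,188) and (333,203). Now the green handpiece.

Call:
move_arm:
  deltas:
    - [[0.348,0.81,0],0]
    - [[0.348,0.81,0],0]
    - [[0.348,0.81,0],0]
    - [[0.348,0.81,0],0]
    - [[0.348,0.81,0],0]
    - [[0.348,0.81,0],0]
    - [[0.348,0.81,0],0]
    - [[0.348,0.81,0],0]
    - [[0.348,0.81,0],0]
    - [[0.348,0.81,0],0]
    - [[0,0,0.8],0]
    - [[0,0,0.8],0]
    - [[0,0,0.8],0]
    - [[0,0,0.6],0]
    - [[0,0,0],0]
    - [[0,0,0],0]
    - [[0,0,0],0]

```text
clock: 21.85
position: [0.622, 0.0557, 0.1895]
tool_rot: [0.998, 0.07, 0.001, -0.0]
force: [0.0, -0.3, 1.0]
grip_width: 0.0604
```

```bash
python3 - <<'E'
from m import *
p,D,W,s=run("wrist");print(s['clock'],np.round(s['position'],4),np.round(s['joint_pos'],2))
cv2.imwrite("pics/w8.png",p[:,:,::-1])
E
```

```text
wrist red 539 501 ztop 0.1153 med [0.6276 0.0081 0.1146] mid [0.6288 0.0089 0.1143]
wrist green 1280 986 ztop 0.1152 med [0.6211 0.0587 0.1144] mid [0.6209 0.0575 0.113 ]
blue 0
orange 0
wrist black 65528 21389 ztop 0.2899 med [0.6172 0.0802 0.2883] mid [0.617  0.0839 0.2887]
21.85 [0.622  0.0557 0.1895] [-0.53  0.45  0.52  1.73 -0.26  1.02  0.22]
```

View pics/w8.png

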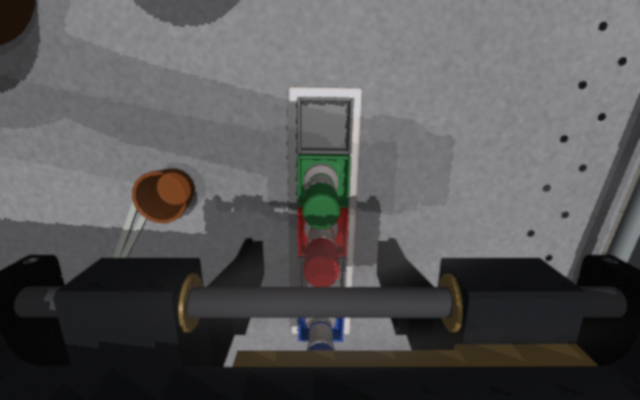

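Call:
move_arm:
  deltas:
    - [[-0.01,-0.05,0.7],0]
    - [[0,0,0.7],0]
    - [[0,0,0.7],0]
    - [[0,0,0.7],0]
    - [[0,0,0.5],0]
    - [[0,0,0.22],0]
    - [[0,0,0],0]
    - [[0,0,0],0]

```text
clock: 22.7
position: [0.6218, 0.0572, 0.0842]
tool_rot: [0.998, 0.07, 0.001, -0.0]
force: [-0.1, 0.7, -0.5]
grip_width: 0.06
```

Call:
move_arm:
  deltas:
    - [[0,0,0],0]
    - [[0,0,0],0]
    - [[0,0,0],0]
    - [[0,0,0],0]
    - [[0,0,0],0]
    - [[0,0,0],0]
    - [[0,0,0],0]
    - [[0,0,0],0]
  jaw: 0
  grip_force: 20

```text
clock: 23.5
position: [0.6211, 0.0573, 0.0833]
tool_rot: [0.998, 0.07, 0.0, -0.0]
force: [0.1, 0.2, -0.1]
grip_width: 0.0274
```

Call:
move_arm:
  deltas:
    - [[0,0,-0.3],0]
    - [[0,0,-0.7],0]
    - [[0,0,-0.8],0]
    - [[0,0,-0.8],0]
    - [[0,0,-0.8],0]
    - [[0,0,-0.8],0]
    - [[0,0,-0.8],0]
    - [[0,0,-0.5],0]
    - [[0,0,0],0]
    - [[0,0,0],0]

```text
clock: 24.5
position: [0.6204, 0.0573, 0.2476]
tool_rot: [0.998, 0.07, -0.001, -0.0]
force: [0.3, 0.9, -1.2]
grip_width: 0.0272
```

Call:
move_arm:
  deltas:
    - [[-0.2,0.36,0],0]
    - [[-0.403,0.725,0],0]
    - [[-0.403,0.725,0],0]
    - [[-0.403,0.725,0],0]
    - [[-0.403,0.725,0],0]
    - [[-0.403,0.725,0],0]
    - [[-0.403,0.725,0],0]
    - [[-0.403,0.725,0],0]
    - [[-0.403,0.725,0],0]
    - [[-0.403,0.725,0],0]
    - [[-0.403,0.725,0],0]
    - [[-0.403,0.725,0],0]
    - [[-0.403,0.725,0],0]
    - [[-0.403,0.725,0],0]
    - [[-0.403,0.725,0],0]
    - [[-0.403,0.725,0],0]
    - [[-0.403,0.725,0],0]
    - [[-0.2,0.36,0],0]
    - [[0,0,0],0]
    - [[0,0,0],0]

```text
clock: 26.5
position: [0.4695, -0.3365, 0.2475]
tool_rot: [0.998, 0.07, -0.0, -0.001]
force: [1.7, -0.2, -1.5]
grip_width: 0.0274
```

```bash
python3 - <<'E'
from m import *
p,D,W,s=run("wrist");print(s['clock'],np.round(s['position'],4),np.round(s['joint_pos'],2))
cv2.imwrite("pics/w9.png",p[:,:,::-1])
p,D,W,s=run("top");cv2.imwrite("pics/t9.png",p[:,:,::-1])
E
```

```text
red 0
green 0
blue 0
orange 0
black 0
wrist rack 2958 [ 0.4667 -0.2757] [0.0642 0.1907] 1.3 z 0.0285
26.5 [ 0.4695 -0.3365  0.2475] [ 0.02  0.34  0.68  1.78 -0.24  1.11  0.92]
top red 102 74 ztop 0.1174 med [0.6285 0.0095 0.1154] mid [0.6297 0.0096 0.1159]
green 0
top blue 93 74 ztop 0.1177 med [ 0.643  -0.0963  0.1157] mid [ 0.6425 -0.0954  0.1163]
orange 0
top black 28 10 ztop 0.1057 med [ 0.6315 -0.0929  0.1051] mid [ 0.6253 -0.0473  0.1076]
top rack 448 [ 0.4673 -0.2742] [0.0648 0.1923] 0.9 z 0.0293
top neck 134 [0.4843 0.2811] [0.0572 0.0553] 61.9 z 0.1784
 circ ((0.4850030243396759, 0.2812417149543762), 0.029302503913640976)
```

View pics/w9.png

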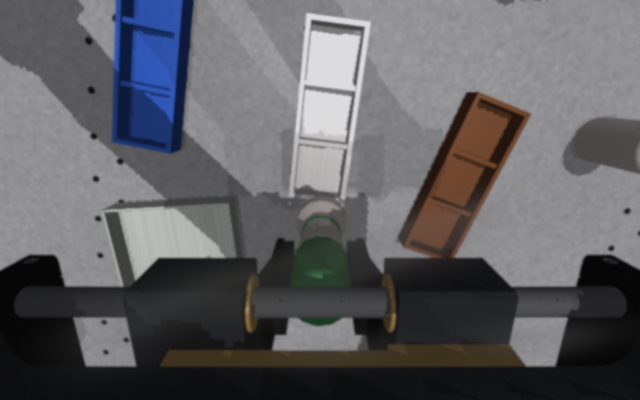

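View pics/t9.png

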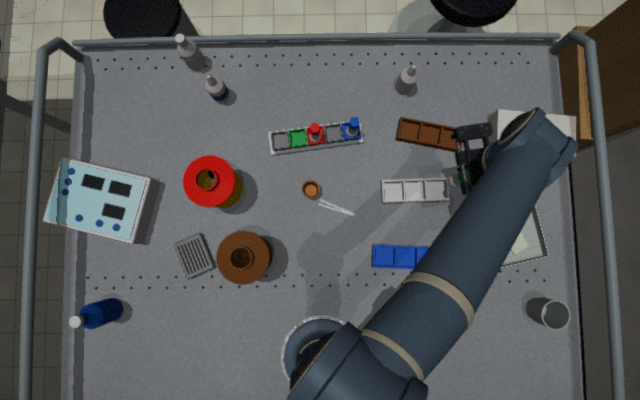

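The rack is reconfirmed at (0.467,-0.2755). The right bay is directly under the handpiece. Lowering.

Call:
move_arm:
  deltas:
    - [[-0.02,0.03,0.6],0]
    - [[0,0,0.7],0]
    - [[0,0,0.7],0]
    - [[0,0,0.7],0]
    - [[0,0,0.7],0]
    - [[0,0,0.5],0]
    - [[0,0,0.4],0]
    - [[0,0,0.4],0]
    - [[0,0,0.4],0]
    - [[0,0,0.3],0]
    - [[0,0,0.2],0]
    - [[0,0,0.15],0]
    - [[0,0,0],0]
    - [[0,0,0],0]

```text
clock: 28.0
position: [0.4691, -0.3387, 0.0759]
tool_rot: [0.998, 0.07, 0.0, 0.0]
force: [0.2, 0.6, -0.8]
grip_width: 0.0274
```

Call:
move_arm:
  deltas:
    - [[0,0,0.04],0]
    - [[0,0,0.03],0]
    - [[0,0,0],0]
    - [[0,0,0],0]

```text
clock: 28.4
position: [0.469, -0.3385, 0.0737]
tool_rot: [0.998, 0.07, 0.0, -0.0]
force: [0.4, -0.4, -1.9]
grip_width: 0.0275
```

Call:
move_arm:
  deltas:
    - [[0,0,0],0]
    - [[0,0,0],0]
    - [[0,0,0],0]
    - [[0,0,0],0]
    - [[0,0,0],0]
    - [[0,0,0],0]
  jaw: 56

```text
clock: 29.0
position: [0.469, -0.3385, 0.0736]
tool_rot: [0.998, 0.07, 0.0, -0.0]
force: [-0.6, -0.2, -0.4]
grip_width: 0.0553
```

Call:
move_arm:
  deltas:
    - [[0,0,-0.4],0]
    - [[0,0,-0.6],0]
    - [[0,0,-0.8],0]
    - [[0,0,-0.8],0]
    - [[0,0,-0.8],0]
    - [[0,0,-0.8],0]
    - [[0,0,-0.8],0]
    - [[0,0,-0.7],0]
    - [[0,0,0],0]
    - [[0,0,0],0]

```text
clock: 30.0
position: [0.4688, -0.3385, 0.245]
tool_rot: [0.998, 0.07, 0.0, 0.0]
force: [0.3, -0.2, 0.1]
grip_width: 0.056
```

```bash
python3 - <<'E'
from h import *
s=sensors.sense();print(s['clock'],np.round(s['position'],4))
a=[optics.snapshot(c)[0] for c in("wrist","scene")]
b=cv2.resize(a[1][140:390,100:500],(640,400),interpolation=cv2.INTER_CUBIC)
cv2.imwrite("pics/w10.png",cv2.resize(np.vstack([a[0],b]),None,fx=.74,fy=.74)[:,:,::-1])
E
```

```text
30.0 [ 0.4688 -0.3385  0.245 ]
```

View pics/w10.png

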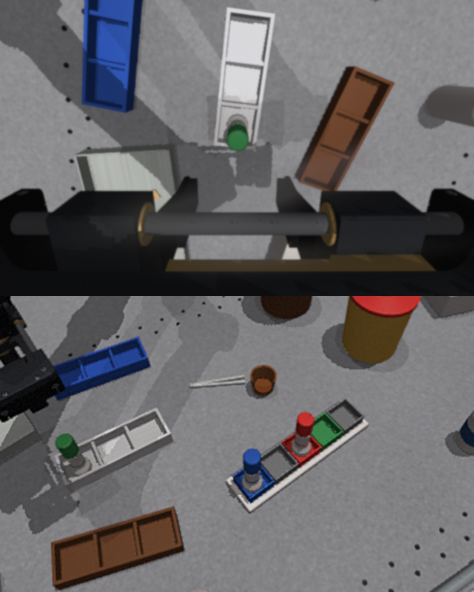

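Green stands in the rightmost bay. Next, red.

Call:
move_arm:
  deltas:
    - [[0.46,-0.715,0],0]
    - [[0.46,-0.715,0],0]
    - [[0.46,-0.715,0],0]
    - [[0.46,-0.715,0],0]
    - [[0.46,-0.715,0],0]
    - [[0.46,-0.715,0],0]
    - [[0.46,-0.715,0],0]
    - [[0.46,-0.715,0],0]
    - [[0.46,-0.715,0],0]
    - [[0.46,-0.715,0],0]
    - [[0.46,-0.715,0],0]
    - [[0.46,-0.715,0],0]
    - [[0.46,-0.715,0],0]
    - [[0.46,-0.715,0],0]
    - [[0.46,-0.715,0],0]
    - [[0,0,0.7],0]
    - [[0,0,0.7],0]
    - [[0,0,0.6],0]
    - [[0,0,0],0]
    - [[0,0,0],0]
  jaw: 60

```text
clock: 32.1
position: [0.6284, 0.009, 0.184]
tool_rot: [0.998, 0.07, -0.001, 0.0]
force: [0.2, 0.0, 0.2]
grip_width: 0.0602
```

```bash
python3 - <<'E'
from m import *
p,D,W,s=run("wrist");print(s['clock'],np.round(s['position'],4))
cv2.imwrite("pics/w11.png",p[:,:,::-1])
E
```

```text
wrist red 1432 1085 ztop 0.1153 med [0.6281 0.0102 0.1145] mid [0.6282 0.0092 0.113 ]
green 1
wrist blue 876 656 ztop 0.1149 med [ 0.6425 -0.0925  0.1141] mid [ 0.6427 -0.0936  0.1125]
orange 0
wrist black 65209 21402 ztop 0.2843 med [0.6232 0.0335 0.2827] mid [0.6231 0.037  0.2833]
32.1 [0.6284 0.009  0.184 ]
```

View pics/w11.png

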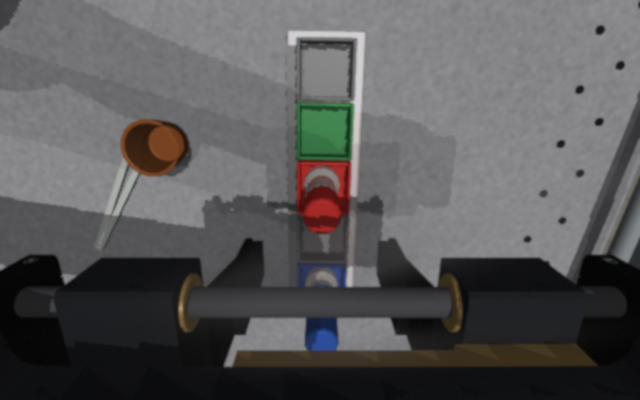

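Red (321,212) is centred between the fingers. Grip and lift.

Call:
move_arm:
  deltas:
    - [[0,0,0.7],0]
    - [[0,0,0.7],0]
    - [[0,0,0.7],0]
    - [[0,0,0.7],0]
    - [[0,0,0.4],0]
    - [[0,0,0.15],0]
    - [[0,0,0],0]
    - [[0,0,0],0]

```text
clock: 32.95
position: [0.6297, 0.009, 0.0853]
tool_rot: [0.998, 0.07, 0.001, -0.0]
force: [0.5, 0.0, 0.2]
grip_width: 0.0599
```

Call:
move_arm:
  deltas:
    - [[0,0,0],0]
    - [[0,0,0],0]
    - [[0,0,0],0]
    - [[0,0,0],0]
    - [[0,0,0],0]
    - [[0,0,0],0]
    - [[0,0,0],0]
    - [[0,0,0],0]
  jaw: 0

```text
clock: 33.75
position: [0.6289, 0.0091, 0.0842]
tool_rot: [0.998, 0.07, 0.0, -0.0]
force: [-0.6, 0.3, 0.2]
grip_width: 0.0272
```

Call:
move_arm:
  deltas:
    - [[0,0,-0.3],0]
    - [[0,0,-0.7],0]
    - [[0,0,-0.8],0]
    - [[0,0,-0.8],0]
    - [[0,0,-0.8],0]
    - [[0,0,-0.8],0]
    - [[0,0,-0.8],0]
    - [[0,0,-0.5],0]
    - [[0,0,0],0]
    - [[0,0,0],0]

```text
clock: 34.75
position: [0.6283, 0.0092, 0.2485]
tool_rot: [0.998, 0.07, -0.001, -0.0]
force: [0.3, -0.2, -1.4]
grip_width: 0.0272
```

Call:
move_arm:
  deltas:
    - [[-0.24,0.31,0],0]
    - [[-0.474,0.618,0],0]
    - [[-0.474,0.618,0],0]
    - [[-0.474,0.618,0],0]
    - [[-0.474,0.618,0],0]
    - [[-0.474,0.618,0],0]
    - [[-0.474,0.618,0],0]
    - [[-0.474,0.618,0],0]
    - [[-0.474,0.618,0],0]
    - [[-0.474,0.618,0],0]
    - [[-0.474,0.618,0],0]
    - [[-0.474,0.618,0],0]
    - [[-0.474,0.618,0],0]
    - [[-0.474,0.618,0],0]
    - [[-0.24,0.31,0],0]
    - [[0,0,0],0]
    - [[0,0,0],0]
    - [[0,0,0],0]

```text
clock: 36.55
position: [0.4685, -0.2746, 0.2488]
tool_rot: [0.997, 0.071, -0.0, -0.0]
force: [-0.0, -0.6, -1.6]
grip_width: 0.0273
```

```bash
python3 - <<'E'
from h import *
s=sensors.sense();print(s['clock'],np.round(s['position'],4))
a=optics.snapshot("wrist")[0];cv2.imwrite("pics/w12.png",a[:,:,::-1])
E
```

```text
36.55 [ 0.4685 -0.2746  0.2488]
```

View pics/w12.png

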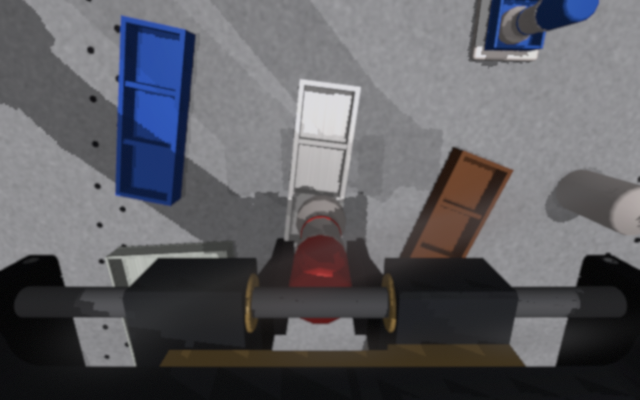

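Red (321,215) hangs over the middle bay. Lower.

Call:
move_arm:
  deltas:
    - [[-0.03,0.02,0.6],0]
    - [[0,0,0.7],0]
    - [[0,0,0.7],0]
    - [[0,0,0.7],0]
    - [[0,0,0.7],0]
    - [[0,0,0.5],0]
    - [[0,0,0.4],0]
    - [[0,0,0.4],0]
    - [[0,0,0.4],0]
    - [[0,0,0.3],0]
    - [[0,0,0.2],0]
    - [[0,0,0.15],0]
    - [[0,0,0.05],0]
    - [[0,0,0],0]
    - [[0,0,0],0]

```text
clock: 38.1
position: [0.4673, -0.2768, 0.0755]
tool_rot: [0.998, 0.07, 0.0, 0.0]
force: [-0.3, -0.1, -1.0]
grip_width: 0.0269
```

Call:
move_arm:
  deltas:
    - [[0,0,0],0]
    - [[0,0,0],0]
    - [[0,0,0],0]
    - [[0,0,0],0]
    - [[0,0,0],0]
    - [[0,0,0],0]
  jaw: 56

```text
clock: 38.7
position: [0.4671, -0.2766, 0.0751]
tool_rot: [0.998, 0.07, 0.0, -0.0]
force: [0.2, 0.2, -0.3]
grip_width: 0.0554
```

Call:
move_arm:
  deltas:
    - [[0,0,-0.4],0]
    - [[0,0,-0.6],0]
    - [[0,0,-0.8],0]
    - [[0,0,-0.8],0]
    - [[0,0,-0.8],0]
    - [[0,0,-0.8],0]
    - [[0,0,-0.8],0]
    - [[0,0,-0.7],0]
    - [[0,0,0],0]
    - [[0,0,0],0]

```text
clock: 39.7
position: [0.467, -0.2766, 0.2465]
tool_rot: [0.998, 0.07, 0.0, -0.0]
force: [0.1, 0.4, -0.5]
grip_width: 0.0563
```

```bash
python3 - <<'E'
from h import *
s=sensors.sense();print(s['clock'],np.round(s['position'],4))
a=[optics.snapshot(c)[0] for c in("wrist","scene")]
b=cv2.resize(a[1][140:390,100:500],(640,400),interpolation=cv2.INTER_CUBIC)
cv2.imwrite("pics/w13.png",cv2.resize(np.vstack([a[0],b]),None,fx=.74,fy=.74)[:,:,::-1])
E
```

```text
39.7 [ 0.467  -0.2766  0.2465]
```

View pics/w13.png

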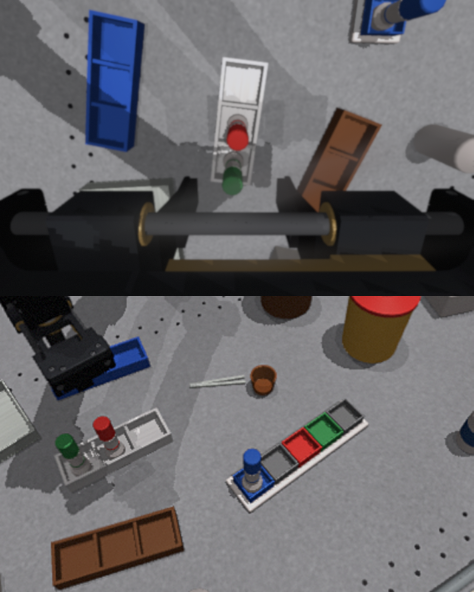

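Red stands in the middle bay. Now blue.

Call:
move_arm:
  deltas:
    - [[0.606,-0.47,0],0]
    - [[0.606,-0.47,0],0]
    - [[0.606,-0.47,0],0]
    - [[0.606,-0.47,0],0]
    - [[0.606,-0.47,0],0]
    - [[0.606,-0.47,0],0]
    - [[0.606,-0.47,0],0]
    - [[0.606,-0.47,0],0]
    - [[0.606,-0.47,0],0]
    - [[0.606,-0.47,0],0]
    - [[0.606,-0.47,0],0]
    - [[0,0,0.7],0]
    - [[0,0,0.7],0]
    - [[0,0,0.65],0]
    - [[0,0,0],0]
    - [[0,0,0],0]
  jaw: 60

```text
clock: 41.4
position: [0.6438, -0.0947, 0.1846]
tool_rot: [0.998, 0.07, -0.0, 0.0]
force: [-0.1, -0.3, -0.3]
grip_width: 0.0598
```

```bash
python3 - <<'E'
from m import *
p,D,W,s=run("wrist");print(s['clock'],np.round(s['position'],4))
cv2.imwrite("pics/w14.png",p[:,:,::-1])
E
```

```text
red 0
green 1
wrist blue 1346 1008 ztop 0.1152 med [ 0.6425 -0.0959  0.1144] mid [ 0.6034 -0.0898  0.1835]
orange 0
wrist black 72616 21764 ztop 0.2847 med [ 0.6388 -0.0702  0.2833] mid [ 0.6384 -0.0662  0.2837]
wrist rack 684 [ 0.4644 -0.1896] [0.0653 0.0208] 2.1 z 0.0277
41.4 [ 0.6438 -0.0947  0.1846]
```

View pics/w14.png

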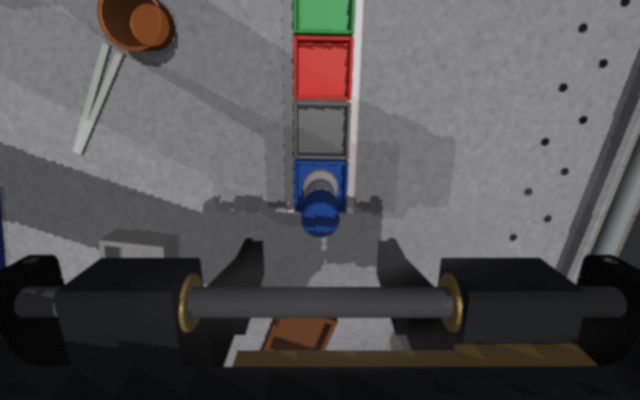

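Call:
move_arm:
  deltas:
    - [[-0.02,0.03,0.7],0]
    - [[0,0,0.7],0]
    - [[0,0,0.7],0]
    - [[0,0,0.7],0]
    - [[0,0,0.4],0]
    - [[0,0,0.15],0]
    - [[0,0,0],0]
    - [[0,0,0],0]

```text
clock: 42.25
position: [0.6438, -0.0962, 0.0853]
tool_rot: [0.998, 0.07, 0.001, 0.0]
force: [0.4, 0.3, -0.2]
grip_width: 0.0602
```

Call:
move_arm:
  deltas:
    - [[0,0,0],0]
    - [[0,0,0],0]
    - [[0,0,0],0]
    - [[0,0,0],0]
    - [[0,0,0],0]
    - [[0,0,0],0]
    - [[0,0,0],0]
    - [[0,0,0],0]
  jaw: 0

```text
clock: 43.05
position: [0.643, -0.096, 0.0841]
tool_rot: [0.998, 0.07, 0.0, -0.0]
force: [0.1, 0.7, 0.0]
grip_width: 0.0274
```

Call:
move_arm:
  deltas:
    - [[0,0,-0.3],0]
    - [[0,0,-0.7],0]
    - [[0,0,-0.8],0]
    - [[0,0,-0.8],0]
    - [[0,0,-0.8],0]
    - [[0,0,-0.8],0]
    - [[0,0,-0.8],0]
    - [[0,0,-0.5],0]
    - [[0,0,0],0]
    - [[0,0,0],0]

```text
clock: 44.05
position: [0.6424, -0.0958, 0.2485]
tool_rot: [0.998, 0.07, -0.001, -0.0]
force: [-0.9, -0.3, -1.6]
grip_width: 0.0273
```

Call:
move_arm:
  deltas:
    - [[-0.265,0.13,0],0]
    - [[-0.531,0.255,0],0]
    - [[-0.531,0.255,0],0]
    - [[-0.531,0.255,0],0]
    - [[-0.531,0.255,0],0]
    - [[-0.531,0.255,0],0]
    - [[-0.531,0.255,0],0]
    - [[-0.531,0.255,0],0]
    - [[-0.531,0.255,0],0]
    - [[-0.531,0.255,0],0]
    - [[-0.531,0.255,0],0]
    - [[-0.531,0.255,0],0]
    - [[-0.265,0.13,0],0]
    - [[0,0,0],0]
    - [[0,0,0],0]
    - [[0,0,0],0]

```text
clock: 45.65
position: [0.4673, -0.2131, 0.2491]
tool_rot: [0.997, 0.071, 0.0, -0.0]
force: [0.2, 0.4, -1.9]
grip_width: 0.0273
```

```bash
python3 - <<'E'
from h import *
s=sensors.sense();print(s['clock'],np.round(s['position'],4))
a=optics.snapshot("wrist")[0];cv2.imwrite("pics/w15.png",a[:,:,::-1])
E
```

```text
45.65 [ 0.4673 -0.2131  0.2491]
```

View pics/w15.png

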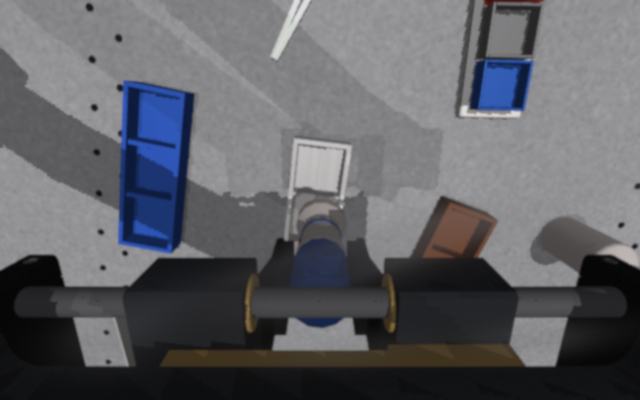

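Blue (321,215) hangs over the left bay. Lower and release.

Call:
move_arm:
  deltas:
    - [[-0.03,0.0,0.6],0]
    - [[0,0,0.7],0]
    - [[0,0,0.7],0]
    - [[0,0,0.7],0]
    - [[0,0,0.7],0]
    - [[0,0,0.5],0]
    - [[0,0,0.4],0]
    - [[0,0,0.4],0]
    - [[0,0,0.4],0]
    - [[0,0,0.3],0]
    - [[0,0,0.2],0]
    - [[0,0,0.15],0]
    - [[0,0,0.06],0]
    - [[0,0,0],0]
    - [[0,0,0],0]

```text
clock: 47.2
position: [0.4659, -0.2141, 0.0751]
tool_rot: [0.998, 0.07, 0.0, 0.0]
force: [-0.7, 0.2, -1.0]
grip_width: 0.0275
```

Call:
move_arm:
  deltas:
    - [[0,0,0],0]
    - [[0,0,0],0]
    - [[0,0,0],0]
    - [[0,0,0],0]
    - [[0,0,0],0]
    - [[0,0,0],0]
  jaw: 56

```text
clock: 47.8
position: [0.4657, -0.2139, 0.0748]
tool_rot: [0.998, 0.07, 0.0, -0.0]
force: [-0.2, -0.1, 0.6]
grip_width: 0.0549
```

Call:
move_arm:
  deltas:
    - [[0,0,-0.4],0]
    - [[0,0,-0.6],0]
    - [[0,0,-0.8],0]
    - [[0,0,-0.8],0]
    - [[0,0,-0.8],0]
    - [[0,0,-0.8],0]
    - [[0,0,-0.8],0]
    - [[0,0,-0.8],0]
    - [[0,0,-0.8],0]
    - [[0,0,-0.4],0]
    - [[0,0,0],0]
    - [[0,0,0],0]

```text
clock: 49.0
position: [0.4652, -0.2137, 0.2842]
tool_rot: [0.998, 0.07, -0.0, -0.0]
force: [0.0, 0.0, 0.1]
grip_width: 0.0558
```

```bash
python3 - <<'E'
from h import *
s=sensors.sense();print(s['clock'],np.round(s['position'],4))
a=[optics.snapshot(c)[0] for c in("wrist","scene")]
b=cv2.resize(a[1][140:390,100:500],(640,400),interpolation=cv2.INTER_CUBIC)
cv2.imwrite("pics/w16.png",cv2.resize(np.vstack([a[0],b]),None,fx=.74,fy=.74)[:,:,::-1])
E
```

```text
49.0 [ 0.4652 -0.2137  0.2842]
```

View pics/w16.png

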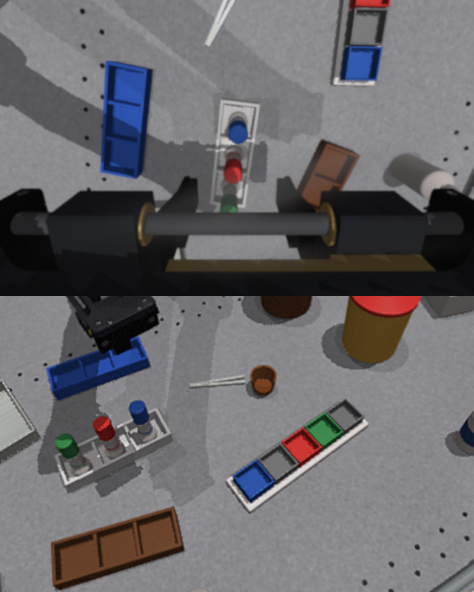

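```bash
python3 - <<'E'
from h import *
from plant import workorder
s=sensors.sense();p,D=optics.snapshot("scene")
h,S,V=[x.astype(int) for x in cv2.split(cv2.cvtColor(p,cv2.COLOR_RGB2HSV))]
v,u=np.indices(D.shape);o,d=ray("scene",np.c_[u.ravel(),v.ravel()]);W=(o+d*D.reshape(-1,1)).reshape(400,640,3)
for k,m in dict(red=((h<6)|(h>174)),green=(h>50)&(h<85),blue=(h>100)&(h<130)).items():
    q=W[m&(S>120)&(W[...,2]>.06)&(W[...,0]>.42)&(W[...,0]<.52)&(W[...,1]>-.38)&(W[...,1]<-.17)&(W[...,2]<.15)]
    print(k,len(q),np.median(q[q[:,2]>np.percentile(q[:,2],90)-.004],0).round(4))
print(workorder.job_done(),s['clock'])
E
```

```text
red 278 [ 0.4693 -0.2772  0.1052]
green 267 [ 0.4716 -0.3388  0.1049]
blue 245 [ 0.468  -0.2164  0.1052]
the job is handed in; nothing more can be done
None 49.1
```

The job is done and handed in at about 49 s, well inside the 122 s limit.

- **Cartridges:** I dropped the black-capped one and then the orange-capped one through the neck of the yellow bin, with all three handpieces still in their docks. After the second drop, both caps showed inside the neck in the wrist picture.
- **Handpieces:** The row from the robot's left was green, red, blue. Green now stands in the rightmost bay, red in the middle and blue in the leftmost.

In the last check, each handpiece stood upright with its top at about 0.105 m, which matches a handpiece standing on the bay floor. All three were within about 3 mm of the bay centres. The gripper was clear above the rack at hand-in, and the forces reported after each move stayed around 2 N. No check failed; position estimates from the different cameras disagreed by a few millimetres at most.

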